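# Unfold the easel's leg, stand it up and put the notepad on it

### The arm

A 6-joint arm with a two-finger parallel gripper is mounted at the origin on a cart in front of the work surface, level with it; the furniture and walls round the work are solid. World frame = base frame: x ahead of the robot, y to its left, z up, the work surface at z = 0. Lengths are in m, angles in rad, forces in N, time in s.
With the tool pointing down it reaches from about 0.375 to 0.75 m from the base axis. Payload 9 kg.
Tool frame: the origin (TCP) lies at the very end of the fingers, on their centre line; the grasp point (between the pads) lies manip.grip_depth behind it (manip.grip_depth is the distance from the TCP to the grasp point, in m); z points along the fingers, y is the line along which they close (so a half turn about z gives the same grasp; the last joint's range is limited). The gripper opens to 85 mm and grips with 20 to 120 N. Pads are 22 mm wide; open, the fingers measure 114 mm over their backs; the gripper's body (76 mm by 85 mm) begins 54 mm behind the grasp point. The pads swing forward as they close: fully open they stand 13 mm farther back than shut.
Start: joints at [-1.511, 0.104, 0.097, 1.564, 0, 1.353], TCP at [0.165, -0.577, 0.231] pointing down, gripper open.
Joint ranges: [-2.99, 2.99], [-0.84, 1.86], [-1.1, 1.16], [-1.84, 2.11], [-1.51, 1.56], [-3.14, 3.14]. Speed limits (rad/s): [2.22, 2.22, 2.57, 3.14, 3.14, 3.14].

### API

Orientations are given as a rotation vector (axis times angle).
In Python, from workcell import manip, grab_frame, masks_of, mark_of gives the robot as it stands. The module is installed in compiled form; this text tells all that it offers.
- The arm moves only by the tool drive_tool, never from a script. Its argument "steps" is a list of rows, each an object with "linear": the shift along the tool's x, y, z in mm, a list of three; "twist": the turn, a rotation vector about the tool's x, y, z in rad, a list of three; "grip": the opening in per cent of the stroke, from 0 (shut) to 100 (fully open). In form: [{"linear": [dx, dy, dz], "twist": [wx, wy, wz], "grip": grip}, ...]. A call has exactly 10 rows; each row is the pose to reach, as a shift and turn from the pose commanded when the call began, along the tool's axes at that moment; what a row does not reach only later rows make up. A row lasts 1/10 s, in which the tool goes at most 50 mm and 8.59 degrees, less where a joint would pass 70% of its speed; a pose out of reach is approached as far as the arm can. A call with a gripper value outside its range is refused whole. The fingers move at their own pace and stop on an object; "newtons" is the grip in N (left out, the last holds). Time passes only in rows, so rows that repeat a pose let the fingers close, or fill a call up. It gives the time, the measured TCP pose, the force, the opening and the grip force at its end, in the units of the state.
- manip.state(): the state, without advancing time (a new reading comes with each control period).
- grab_frame(name): name is "scene" or "top"; returns a dict with "frame" (384x512x3 uint8, red, green, blue), "depth" (384x512 float32, m along the optical axis (not along the pixel's ray), 0 where there is no reading), "fx", "fy", "cx", "cy" (pixels), "extrinsics" (4x4, takes a point from camera to world coordinates). Camera axes: x right, y up, looking along -z (the intrinsics and any distortion apply to the point x, -y, -z); pixel columns grow to the right and rows downward; lengths in m; the calibration is good to about 2 mm. A picture is of the moment at which its call begins.
- manip.hand_in(): hands the job in; it is judged then, once.
Trained networks look in a picture, given as the dict that the camera call returned (one of the last four; its "shot" number tells which), for a name from the list of things; names that differ only in an ending like _2 or _b are one class to them, and where a whole thing is asked for, a point or a joint stands for the part that bears it (a point fixed in the world has none). Each returns a list of dicts, best first, with "confidence" (0 to 1); they miss things now and then, are a little off and sometimes report something else, mostly with a low value. They report only what shows in the picture. A call takes as long as a camera call. They do not tell look-alikes from the thing itself.
- masks_of(query, picture): "mask" (384x512 bool, what is visible of it) and "centre" ([column, row] in pixels, amid what is visible of it).
- mark_of(query, picture): "centre" ([column, row] in pixels: a listed point, or the origin of a listed thing).
The state is a dict: "clock": time; "joints": joint angles; "qvel": joint speeds; "joint_torque": joint torques, N m; "ee_pos": TCP position; "tcp_rot": TCP orientation; "wrist_force": force on the tool from outside, world axes, zero at the start; "moment": the same for the moment, N m; "finger_gap": finger opening in m; "finger_force": force on a finger pad.
Only numpy, scipy, OpenCV 4.12 (cv2) and the standard library are available. Lean on these libraries where they do the work, as an engineer would, in place of code of your own. Each camera call takes 0.05 s, during which the arm holds its last target. There are 200 camera calls.

### The job

Unfold the leg on the back of the small wooden easel, which leans face down over a carton, as far as it goes; then stand the easel on the middle of the cork mat, leaning back on its leg, with its ledge facing the right-hand end of the worktop. Then put the notepad that leans on the tin on the ledge, centred, its long side upright as now and flat against the easel, let go, and leave the salt shaker, the honey jar and the lime where they are.

Things in the scene. Friction and masses are not known exactly. Their poses are not given: they have to be found in the camera images.
- easel: Brown wooden easel, about 0.4 kg: panel 130 mm wide (y), 112 tall (z), 10 thick (x -5 to 5 mm), ledge at its foot. Origin: middle of the panel's lower edge; z up the panel, -x the front. At the start it leans 38 degrees from vertical, face down, top to the right (-y), over the left upper edge of the carton. Standing on the mat it leans back 26 degrees, origin about 5 mm above the worktop.
- leg (a joint): Easel's leg, rad: 0 folded on the back, 0.85 fully unfolded (firm stop). Hinge line parallel to the easel's y at x = 9.5, z = 105 mm in its frame; the H-shaped leg (124 mm wide, 100 long, 8 thick: two bars at y = +-56 mm joined by a crossbar 60 to 80 mm from the hinge) lies along -z when folded, its feet swing out to +x. Friction (0.05 N m) keeps it where it is left.
- leg_knob (a point): Centre of the round head (ball, 20 mm in diameter) of the dark wooden knob on the crossbar's outer face, 70 mm from the hinge line. It lies 24 mm off the crossbar's face, on a neck 10 mm thick. Leg folded: at x = 37.5, y = 0, z = 35 mm in the easel's frame. Site axes: x out along the knob, z up the leg.
- leg_foot (a point): Midpoint between the tips of the leg's two rubber feet, 100 mm from the hinge line.
- easel_top (a point): Middle of the panel's upper edge (easel z = 112 mm): grip here, fingers on front and back. At the start about 50 mm of panel below this edge stands free above the carton on the face side.
- easel_lip (a point): Front lower edge of the ledge, in the middle (easel x = -27 mm, z = 0). The ledge spans x -27 to -5 mm over the whole width, its top at z = 8 mm, with a lip 3 mm thick, 13 mm high at its front (19 mm clear depth).
- pad: Blue rigid notepad, 0.12 kg, 138 mm tall as it leans (its x, up), 94 wide (its y; solid -46 to 42 mm, then wire spiral), 11 thick (its z, out of the cover, to the right). Origin: middle of its back face. It leans back 24 degrees, to the left, on the tin; its upper 55 mm stand free. On the ledge its origin is at x = -5, y = 0, z = 77 mm in the easel's frame, its top 34 mm above the easel's.
- cork_mat: Cork mat fixed on the worktop, 200 mm along its x, 180 mm along its y, 3 mm thick. Origin: centre of its underside; its x points left (about world +y).
- carton: Small white and blue cardboard carton lying on its side, fixed to the worktop, 57 mm high, 39 mm deep and 89 mm long; the easel leans on it. Origin: centre of its underside; its x, the depth, points left.
- tin: Round food tin, 57 mm in diameter and 72 mm high, fixed to the worktop; the pad leans on it. Origin: centre of its underside.
- salt_shaker: Salt shaker, 44 mm wide, 90 mm high; bystander. Origin: centre of its underside.
- honey_jar: Honey jar, 66 mm wide, 100 mm high; bystander. Origin: centre of its underside.
- lime: Lime, 52 mm long, 45 mm high; bystander. Origin: its underside as placed.
Not all that is in view belongs to the job. Of the things that look like the pad, the smaller one is meant.

How it is judged:
On the way, in this order (a step that is already met when the one before it is completed fails the run):
1. the leg is fully unfolded (value of joint leg above 0.75 rad), for 0.2 s.
2. the easel stands by itself on the mat, leaning back on its unfolded leg, ledge to the right, let go (value of joint leg above 0.75 rad and angle between easel's own z axis and vertical between 0.34 and 0.56 rad and height (world z) of leg_foot below 0.01 m and height (world z) of easel_lip above 0.009 m and height (world z) of easel below 0.012 m and x of leg_foot in the frame of cork_mat between 0 and 0.1 m and x of easel in the frame of cork_mat between -0.1 and 0 m and y of easel in the frame of cork_mat between -0.05 and 0.05 m and angle between the y axis of easel and the y axis of cork_mat, either way round below 0.4 rad and contact force between the fingers and easel below 0.2 N and linear speed of easel below 0.03 m/s), for 0.3 s.
At the end, for the whole second after the job is handed in: The easel stands on the mat, panel and feet on it, within 50 mm of its middle sideways, ledge to the right within 0.4 rad, leg over 0.75 rad, leaning back 20 to 32 degrees; the pad stands on the ledge, long side up, flat on the panel within 0.12 rad, centred within 25 mm; all still (value of joint leg above 0.75 rad and angle between easel's own z axis and vertical between 0.34 and 0.56 rad and height (world z) of leg_foot below 0.01 m and height (world z) of easel_lip above 0.009 m and height (world z) of easel below 0.012 m and x of leg_foot in the frame of cork_mat between 0 and 0.1 m and x of easel in the frame of cork_mat between -0.1 and 0 m and y of easel in the frame of cork_mat between -0.05 and 0.05 m and angle between the y axis of easel and the y axis of cork_mat, either way round below 0.4 rad and x of pad in the frame of easel between -0.024 and 0 m and y of pad in the frame of easel between -0.025 and 0.025 m and z of pad in the frame of easel between 0.069 and 0.088 m and angle between the x axis of pad and the z axis of easel, either way round below 0.12 rad and angle between the z axis of pad and the x axis of easel, either way round below 0.12 rad and linear speed of each of pad, easel below 0.02 m/s); the robot touches nothing.
It fails at once if a bystander (salt shaker, honey jar or lime) is moved more than 30 mm (distance of any of salt_shaker, honey_jar, lime from where it was at the start of the episode above 0.03 m).
It also fails if it takes over 72 s, if anything falls off the work surface, if the arm or the gripper's body presses on something with over 40 N, if the wrist force passes 120 N, or if a joint passes its speed limit or range.

## Working session

There is one attempt and no reset: what is moved stays moved. The work goes in short steps, Python scripts to look and compute and a tool call to move; the robot and the scene stay as the last step left them, time stands still between calls to the robot, and variables do not carry over. Pictures are saved under pics/ and viewed, at most 10 in all, crops included, and the job is handed in when it is done.

Besides the shell and the picture viewer there is one more tool, called after "Call:" as name(argument=value, ...), one argument or row to a line, values as JSON. drive_tool: Moves the arm, as the interface text tells. Its arguments: {"type":"object","properties":{"steps":{"type":"array"},"newtons":{"type":"number"}},"required":["steps"]}

```bash
mkdir -p pics; cat > h.py <<'E'
import numpy as np, cv2
from scipy.spatial.transform import Rotation as R
from workcell import manip, grab_frame, masks_of, mark_of
def cloud(p):
    v,u=np.mgrid[0:384,0:512]; d=p["depth"]
    c=np.stack([(u-p["cx"])/p["fx"]*d,-(v-p["cy"])/p["fy"]*d,-d,np.ones_like(d)],-1)
    w=(c@p["extrinsics"].T)[...,:3]; w[d==0]=np.nan; return w
def save(p,n): cv2.imwrite(f"pics/{n}.png",p["frame"][...,::-1])
def proj(p,w):
    c=np.linalg.inv(p["extrinsics"])@np.append(w,1)
    return [round(p["cx"]+p["fx"]*c[0]/-c[2],1), round(p["cy"]+p["fy"]*c[1]/c[2],1)]
def rel(pos,Rm,cur=None):
    "shift mm & twist in tool axes to reach pose"
    s=manip.state(); R0=R.from_rotvec(s["tcp_rot"]); p0=np.array(s["ee_pos"])
    return np.round(R0.inv().apply(np.array(pos)-p0)*1000,1), np.round((R0.inv()*Rm).as_rotvec(),3)
E
python3 - <<'E'
from h import *
np.set_printoptions(precision=3,suppress=True)
print(manip.state(), manip.grip_depth)
ps=[grab_frame("scene"),grab_frame("top")]
out=np.hstack([p["frame"] for p in ps]); 
for n,p in zip(["s0","t0"],ps):
    save(p,n); w=cloud(p); print(n,p["extrinsics"][:3,3])
    for q in ["easel","pad","cork_mat","carton","tin","salt_shaker","honey_jar","lime"]:
        for m in masks_of(q,p)[:3]:
            x=w[m["mask"]]; x=x[~np.isnan(x[:,0])]
            print(q,round(m["confidence"],2),m["centre"],"med",np.median(x,0),"lo",np.percentile(x,3,axis=0),"hi",np.percentile(x,97,axis=0))
    for q in ["leg_knob","easel_top","leg_foot","easel_lip","easel","pad","cork_mat","carton","tin"]:
        for m in mark_of(q,p)[:3]:
            c=np.array(m["centre"]); u=np.clip(np.round(c).astype(int),0,[511,383]); print("mark",q,round(m["confidence"],2),c,w[u[1],u[0]])
E
```

```text
{'clock': 0.0, 'joints': array([-1.511,  0.105,  0.096,  1.564,  0.   ,  1.353]), 'qvel': array([-0.001, -0.001,  0.001,  0.001, -0.   ,  0.002]), 'joint_torque': array([  0.002, -55.694,  50.364,   0.017,  -0.   ,   0.   ]), 'ee_pos': array([ 0.165, -0.577,  0.23 ]), 'tcp_rot': array([-3.11 , -0.435, -0.   ]), 'wrist_force': array([ 0.696, -0.335,  0.193]), 'moment': array([-0.02 , -0.021,  0.001]), 'finger_force': 0.0, 'finger_gap': 0.08540212569549223} 0.0187
s0 [-0.048  0.656  0.597]
easel 0.87 [180.5, 279.8] med [0.406 0.266 0.066] lo [0.35  0.233 0.023] hi [0.47  0.306 0.106]
cork_mat 0.95 [252.6, 234.9] med [ 0.436 -0.013  0.003] lo [ 0.35  -0.121  0.001] hi [0.528 0.073 0.005]
cork_mat 0.3 [208.8, 299.6] med [0.367 0.238 0.021] lo [0.364 0.227 0.004] hi [0.369 0.256 0.048]
carton 0.47 [209.4, 300.5] med [0.367 0.239 0.02 ] lo [0.351 0.226 0.001] hi [0.369 0.262 0.052]
carton 0.39 [177.1, 221.8] med [0.595 0.094 0.044] lo [ 0.585  0.072 -0.   ] hi [0.638 0.104 0.088]
tin 0.55 [307.4, 201.4] med [ 0.398 -0.266  0.019] lo [ 0.38  -0.287  0.002] hi [ 0.427 -0.26   0.038]
salt_sha
[... 2310 characters left out ...]
[0.474 0.309 0.105]
mark leg_knob 0.59 [130.8 218.8] [ 0.418  0.34  -0.001]
mark easel_top 0.64 [155.8 222.4] [0.411 0.223 0.105]
mark leg_foot 0.48 [139.3 215. ] [0.433 0.312 0.001]
mark easel_lip 0.18 [140.9 220.3] [0.416 0.284 0.065]
mark easel 0.84 [141.5 221.5] [0.409 0.282 0.06 ]
mark easel 0.34 [139.2 217. ] [ 0.426  0.312 -0.   ]
mark pad 0.84 [371.5 209. ] [ 0.478 -0.511  0.015]
mark pad 0.81 [318.9 227.4] [ 0.411 -0.311  0.116]
mark pad 0.46 [219.  170.8] [0.594 0.028 0.04 ]
mark cork_mat 0.87 [234.5 213.6] [ 0.446 -0.026  0.002]
mark cork_mat 0.42 [143.1 218.8] [0.42  0.279 0.059]
mark carton 0.54 [158.  220.1] [0.418 0.228 0.058]
mark tin 0.56 [307.5 225.6] [ 0.412 -0.282  0.066]
```

View pics/s0.png

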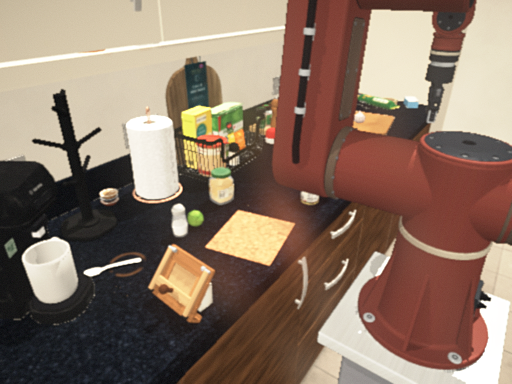

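View pics/t0.png

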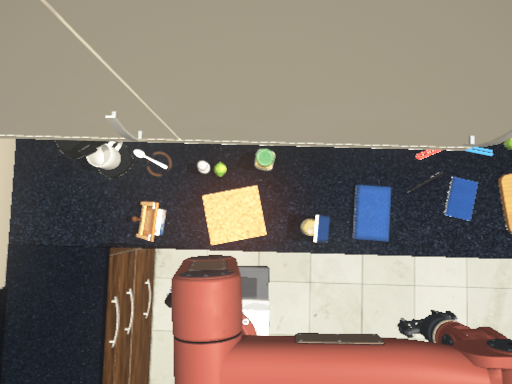

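The scene view shows the easel at (180,280) with its knob at (163,290), and the mat at (252,235). The top view shows the easel at (149,222) on the carton, the mat at (235,215), and the tin at (306,227). The pad leaning on the tin is at (321,228); the other blue books at (371,210) and (460,198) are look-alikes. Next I'll fit the poses.

```bash
cat > fit.py <<'E'
from h import *
np.set_printoptions(precision=4,suppress=True)
def plane(x,thr=.0025,n=400,rng=np.random.default_rng(0),exp=None):
    best=None
    for _ in range(n):
        a=x[rng.choice(len(x),3,False)]; nn=np.cross(a[1]-a[0],a[2]-a[0]); l=np.linalg.norm(nn)
        if l<1e-7: continue
        nn/=l
        if exp is not None and abs(nn@exp)<.93: continue
        i=abs((x-a[0])@nn)<thr
        if best is None or i.sum()>best.sum(): best=i
    y=x[best]; c=y.mean(0); nn=np.linalg.svd(y-c)[2][2]; return c,nn*np.sign(nn[2]),best
def pts(q,p,k=0,near=None):
    w=cloud(p)
    for m in masks_of(q,p):
        x=w[m["mask"]]; x=x[~np.isnan(x[:,0])]
        if near is None or np.linalg.norm(np.median(x,0)[:2]-near)<.05: return x,m
    return None,None
E
python3 - <<'E'
from fit import *
t=grab_frame("top"); s=grab_frame("scene")
x,m=pts("cork_mat",t,near=[.44,-.02]); 
r=cv2.minAreaRect((x[abs(x[:,2])<.012][:,:2]*1000).astype(np.float32)); print("mat",r)
xs,_=pts("cork_mat",s,near=[.43,-.02]); print("mat scene",cv2.minAreaRect((xs[abs(xs[:,2])<.012][:,:2]*1000).astype(np.float32)))
th=np.radians(38); e=np.array([0,np.cos(th),np.sin(th)])
for n,p in (("top",t),("scene",s)):
    x,_=pts("easel",p,near=[.41,.265])
    if x is None: continue
    c,nn,i=plane(x,exp=e); y=x[i]
    print("easel",n,len(x),i.sum(),c,nn,"yaw",np.degrees(np.arctan2(-nn[0],nn[1])),"tilt",np.degrees(np.arcsin(nn[2])))
    d=(x-c)@nn; print("off hist",np.histogram(d*1000,bins=np.arange(-20,45,3)))
    rem=x[abs(d)>.004]
    ye=np.cross([0,0,1],nn); ye/=np.linalg.norm(ye); ze=np.cross(nn,ye)*1  # ye ~ -x
    print("ye",ye,"ze",ze,"ext y",np.percentile(y@ye,[1,99]),"z",np.percentile(y@ze,[1,99]), "all y",np.percentile(x@ye,[1,99]),"z",np.percentile(x@ze,[1,99]))
    k=x[d>.014]; print("knob pts",len(k),k.mean(0) if len(k) else None, k.max(0) if len(k) else None)
e2=np.array([0,-np.cos(np.radians(24)),np.sin(np.radians(24))])
x,_=pts("pad",t,near=[.405,-.325]); c,nn,i=plane(x,exp=e2); y=x[i]
ye=np.cross(nn,[0,0,1]);ye/=np.linalg.norm(ye); ye=-ye*np.sign(ye[0]); xe=np.cross(ye,nn); xe*=np.sign(xe[2])
print("pad",len(x),i.sum(),c,nn,"yaw",np.degrees(np.arctan2(nn[0],-nn[1])),"tilt",np.degrees(np.arcsin(nn[2])),"y",ye,np.percentile(y@ye,[1,99]),"x",xe,np.percentile(y@xe,[1,99]),"top",y[y@xe>np.percentile(y@xe,97)].mean(0))
im=cv2.resize(s["frame"][235:330,130:235],None,fx=5,fy=5,interpolation=cv2.INTER_CUBIC)
im2=cv2.resize(t["frame"][180:260,110:190],(475,475),interpolation=cv2.INTER_CUBIC)
cv2.imwrite("pics/z1.png",cv2.resize(im,(525,475))[...,::-1])
E
```

```text
mat ((443.09307861328125, -27.72814178466797), (180.45480346679688, 199.98171997070312), 12.171935081481934)
mat scene ((443.3548278808594, -27.700584411621094), (180.6006317138672, 208.4061279296875), 12.259964942932129)
easel top 638 286 [0.4162 0.2504 0.0783] [0.0626 0.8034 0.5922] yaw -4.45270652949442 tilt 36.3111270603265
off hist (array([  0,   0,   0,   2,  31,  49, 193, 102,  18,  41,  71,  75,  24,
         1,   3,   4,   2,   2,   2,   4,   4]), array([-20, -17, -14, -11,  -8,  -5,  -2,   1,   4,   7,  10,  13,  16,
        19,  22,  25,  28,  31,  34,  37,  40,  43]))
ye [-0.997   0.0776  0.    ] ze [-0.046  -0.5904  0.8058] ext y [-0.4571 -0.3326] z [-0.1493 -0.063 ] all y [-0.4557 -0.3323] z [-0.155  -0.0632]
knob pts 109 [0.4078 0.2893 0.0625] [0.478  0.3084 0.0852]
easel scene 3061 1505 [0.4102 0.2599 0.0691] [0.0731 0.784  0.6164] yaw -5.323148355595228 tilt 38.055078569847524
off hist (array([   6,    5,    6,   11,   42,  369, 1004,  440,   60,  197,  440,
        280,    8,    5,    7,    4,    1,    5,    7,    9,   26]), array([-20, -17, -14, -11,  -8,  -5,  -2,   1,   4,   7,  10,  13,  16,
        19,  22,  25,  28,  31,  34,  37,  40,  43]))
ye [-0.9957  0.0928  0.    ] ze [-0.0572 -0.6138  0.7874] ext y [-0.4435 -0.3234] z [-0.1902 -0.0802] all y [-0.451  -0.3234] z [-0.1902 -0.0802]
knob pts 216 [0.4092 0.2993 0.0616] [0.477  0.315  0.0816]
pad 393 340 [ 0.4037 -0.3322  0.0713] [-0.0551 -0.9033  0.4255] yaw -3.489440823228155 tilt 25.181206788794814 y [-0.9981  0.0609  0.    ] [-0.4666 -0.377 ] x [0.0259 0.4247 0.905 ] [-0.1477  0.0006] top [ 0.4036 -0.3032  0.1316]
```

View pics/z1.png

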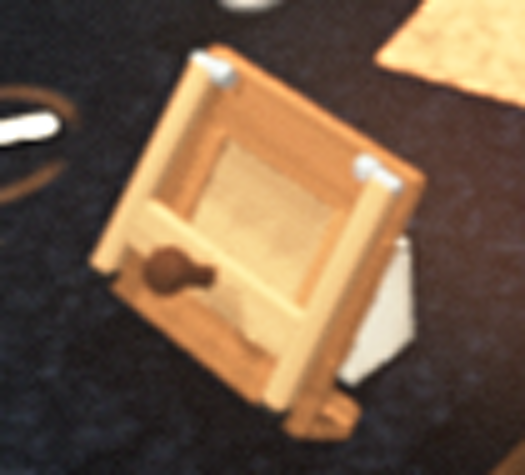

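```bash
cat > model.py <<'E'
from h import *
np.set_printoptions(precision=4,suppress=True)
def frame(yaw,tilt):  # easel axes; tilt>0: top leans left(+y)
    z=np.array([0,np.sin(tilt),np.cos(tilt)]); x=np.array([0,np.cos(tilt),-np.sin(tilt)]); y=np.cross(z,x)
    return R.from_euler('z',yaw)*R.from_matrix(np.stack([x,y,z],1))
E0=frame(np.radians(-5.1),np.radians(-38)); X,Y,Z=E0.as_matrix().T
c=np.array([.4102,.2599,.0691]); c=c+Y*((np.array([.415,.26,.069])-c)@Y)
O0=c-.005*X-.063*Z
H0=O0+.0095*X+.105*Z
def knob(th,r=.07,h=.028): return H0+r*(-Z*np.cos(th)+X*np.sin(th))+h*(X*np.cos(th)+Z*np.sin(th))
E
python3 - <<'E'
from model import *
print("O",O0,"top",O0+.112*Z,"knob",[knob(t) for t in (0,.2,.4,.6,.75,.85,.9)])
s=grab_frame("scene");t=grab_frame("top")
for n,p in (("s",s),("t",t)):
    for q,w in (("leg_knob",knob(0)),("easel_top",O0+.112*Z),("easel",O0),("easel_lip",O0-.027*X)):
        print(n,q,proj(p,w),[ (m["centre"],round(m["confidence"],2)) for m in mark_of(q,p)[:2]])
# dark ball centroid near knob in scene, depth-based
w=cloud(s); d=np.linalg.norm(w-knob(0),axis=-1); m=(d<.014)&((w-O0)@X>.028); print(m.sum(),w[m].mean(0),w[m].min(0),w[m].max(0))
fit=np.linalg.lstsq(np.c_[2*w[m],np.ones(m.sum())],(w[m]**2).sum(1),rcond=None)[0]; print("sphere",fit[:3],np.sqrt(max(0,fit[3]+fit[:3]@fit[:3])))
# tool-down pose: y along easel Y
Rt=R.from_matrix(np.stack([np.cross(Y,[0,0,-1.]),Y,[0,0,-1.]],1))
for sg in (1,-1):
    Rt=R.from_matrix(np.stack([np.cross(sg*Y,[0,0,-1.]),sg*Y,[0,0,-1.]],1)); print(sg,rel(knob(0)+[0,0,.10],Rt))
E
```

```text
O [0.4181 0.2942 0.0164] top [0.4119 0.2255 0.1046] knob [array([0.4188, 0.3022, 0.067 ]), array([0.4193, 0.3084, 0.0807]), array([0.4196, 0.3117, 0.0954]), array([0.4197, 0.3121, 0.1105]), array([0.4195, 0.3105, 0.1216]), array([0.4193, 0.3085, 0.1289]), array([0.4192, 0.3072, 0.1324])]
s leg_knob [np.float64(164.7), np.float64(289.5)] []
s easel_top [np.float64(193.0), np.float64(256.0)] [([194.3, 254.8], 0.88), ([310.3, 200.6], 0.59)]
s easel [np.float64(170.4), np.float64(306.0)] [([167.8, 305.6], 0.94)]
s easel_lip [np.float64(179.2), np.float64(306.1)] [([253.6, 234.8], 0.72), ([176.9, 304.5], 0.66)]
t leg_knob [np.float64(135.7), np.float64(219.1)] [([133.6, 216.5], 0.55)]
t easel_top [np.float64(155.2), np.float64(221.8)] [([155.4, 223.5], 0.97), ([234.2, 215.7], 0.48)]
t easel [np.float64(142.4), np.float64(219.4)] [([140.7, 221.5], 0.91)]
t easel_lip [np.float64(149.7), np.float64(220.1)] [([142.7, 221.4], 0.47)]
63 [0.414  0.3053 0.0731] [0.4092 0.2915 0.063 ] [0.4264 0.3139 0.0806]
sphere [0.4194 0.3034 0.0695] 0.010809405058257978
1 (array([ 485.6, -775.7,   64.2]), array([ 0.   , -0.   ,  1.938]))
-1 (array([ 485.6, -775.7,   64.2]), array([ 0.   ,  0.   , -1.204]))
```

Call:
drive_tool(
  steps=[
    {"linear": [36,-34,-2],"twist": [0,0,-0.07],"grip": 100},
    {"linear": [72,-68,-4],"twist": [0,0,-0.14],"grip": 100},
    {"linear": [108,-102,-6],"twist": [0,0,-0.21],"grip": 100},
    {"linear": [144,-136,-8],"twist": [0,0,-0.28],"grip": 100},
    {"linear": [180,-170,-10],"twist": [0,0,-0.35],"grip": 100},
    {"linear": [216,-204,-12],"twist": [0,0,-0.42],"grip": 100},
    {"linear": [252,-238,-14],"twist": [0,0,-0.49],"grip": 100},
    {"linear": [288,-272,-16],"twist": [0,0,-0.56],"grip": 100},
    {"linear": [324,-306,-18],"twist": [0,0,-0.63],"grip": 100},
    {"linear": [360,-340,-20],"twist": [0,0,-0.7],"grip": 100},
  ],
)

```text
clock: 3.65
ee_pos: [0.4182, -0.1495, 0.2517]
tcp_rot: [2.771, 1.479, 0.001]
wrist_force: [0.8, -0.6, -0.2]
finger_gap: 0.0853
finger_force: 0.0
```

```bash
python3 - <<'E'
from model import *
s=manip.state(); print(s["ee_pos"],s["joints"],s["clock"],s["wrist_force"],s["finger_gap"])
Rt=R.from_matrix(np.stack([np.cross(-Y,[0,0,-1.]),-Y,[0,0,-1.]],1))
print(rel(knob(0)+[0,0,.08],Rt))
E
```

```text
[ 0.4182 -0.1495  0.2517] [-0.6394 -0.3698 -0.3012  1.6381 -0.0001  1.5218] 3.65 [ 0.7851 -0.6492 -0.2206] 0.08529032907205068
(array([ 375.5, -251.1,  104.3]), array([ 0.001,  0.   , -0.501]))
```

Call:
drive_tool(
  steps=[
    {"linear": [38,-25,10],"twist": [0,0,-0.06],"grip": 100},
    {"linear": [76,-50,20],"twist": [0,0,-0.12],"grip": 100},
    {"linear": [114,-75,30],"twist": [0,0,-0.18],"grip": 100},
    {"linear": [152,-101,40],"twist": [0,0,-0.24],"grip": 100},
    {"linear": [190,-126,50],"twist": [0,0,-0.3],"grip": 100},
    {"linear": [228,-151,60],"twist": [0,0,-0.36],"grip": 90},
    {"linear": [266,-177,70],"twist": [0,0,-0.42],"grip": 80},
    {"linear": [304,-203,80],"twist": [0,0,-0.46],"grip": 70},
    {"linear": [340,-227,90],"twist": [0,0,-0.5],"grip": 60},
    {"linear": [375,-251,100],"twist": [0,0,-0.5],"grip": 55},
  ],
)

```text
clock: 4.65
ee_pos: [0.4186, 0.302, 0.151]
tcp_rot: [2.32, 2.118, 0.001]
wrist_force: [0.8, -0.8, 0.7]
finger_gap: 0.047
finger_force: 0.0
```

```bash
python3 - <<'E'
from model import *
s=manip.state(); print(s["ee_pos"],s["joints"],s["clock"],s["wrist_force"],s["finger_gap"])
Rt=R.from_matrix(np.stack([np.cross(-Y,[0,0,-1.]),-Y,[0,0,-1.]],1))
print(rel(knob(0)+[0,0.001,-.015],Rt))
k0=knob(0)
for t in (.1,.2,.3,.4,.5,.6,.7,.8,.87): print(t,Rt.inv().apply(knob(t)-k0)*1000)
E
```

```text
[0.4186 0.302  0.151 ] [ 0.3713 -0.1543 -0.3027  1.4217 -0.0002  2.0332] 4.65 [ 0.7573 -0.7871  0.6613] 0.04701958902919529
(array([ 1.1, -0. , 98.9]), array([ 0.001, -0.   , -0.002]))
0.1 [ 3.4604  0.     -6.6947]
0.2 [  6.2351   0.     -13.7013]
0.3 [  8.2965   0.     -20.95  ]
0.4 [  9.6239  -0.     -28.3683]
0.5 [ 10.2041   0.     -35.882 ]
0.6 [ 10.0313   0.     -43.4161]
0.7 [  9.1071   0.     -50.8953]
0.8 [  7.441    0.     -58.2449]
0.87 [  5.8417   0.     -63.2731]
```

Call:
drive_tool(
  newtons=20,
  steps=[
    {"linear": [1,0,30],"twist": [0,0,0],"grip": 55},
    {"linear": [1,0,60],"twist": [0,0,0],"grip": 55},
    {"linear": [1,0,85],"twist": [0,0,0],"grip": 55},
    {"linear": [1,0,97],"twist": [0,0,0],"grip": 55},
    {"linear": [1,0,97],"twist": [0,0,0],"grip": 40},
    {"linear": [1,0,97],"twist": [0,0,0],"grip": 20},
    {"linear": [1,0,97],"twist": [0,0,0],"grip": 5},
    {"linear": [1,0,97],"twist": [0,0,0],"grip": 5},
    {"linear": [1,0,97],"twist": [0,0,0],"grip": 5},
    {"linear": [1,0,97],"twist": [0,0,0],"grip": 5},
  ],
)

```text
clock: 5.65
ee_pos: [0.4197, 0.301, 0.0549]
tcp_rot: [2.322, 2.115, 0.002]
wrist_force: [2.4, 0.2, 1.2]
finger_gap: 0.0184
finger_force: 19.6
```

Call:
drive_tool(
  steps=[
    {"linear": [3,0,-7],"twist": [0,0,0],"grip": 5},
    {"linear": [6,0,-14],"twist": [0,0,0],"grip": 5},
    {"linear": [8,0,-21],"twist": [0,0,0],"grip": 5},
    {"linear": [10,0,-28],"twist": [0,0,0],"grip": 5},
    {"linear": [10,0,-36],"twist": [0,0,0],"grip": 5},
    {"linear": [10,0,-43],"twist": [0,0,0],"grip": 5},
    {"linear": [9,0,-51],"twist": [0,0,0],"grip": 5},
    {"linear": [7,0,-58],"twist": [0,0,0],"grip": 5},
    {"linear": [6,0,-63],"twist": [0,0,0],"grip": 5},
    {"linear": [6,0,-64],"twist": [0,0,0],"grip": 5},
  ],
)

```text
clock: 6.65
ee_pos: [0.4198, 0.3068, 0.1189]
tcp_rot: [2.322, 2.115, 0.001]
wrist_force: [0.2, -1.0, -3.6]
finger_gap: 0.0184
finger_force: 19.8
```

```bash
python3 - <<'E'
from model import *
s=manip.state(); print(s["ee_pos"],s["clock"],s["wrist_force"],s["finger_gap"])
p=grab_frame("scene"); im=cv2.resize(p["frame"][195:345,90:290],(800,600),interpolation=cv2.INTER_CUBIC); cv2.imwrite("pics/leg.png",im[...,::-1])
E
```

```text
[0.4198 0.3068 0.1189] 6.65 [ 0.1633 -1.0164 -3.6465] 0.018439312963392948
```

View pics/leg.png

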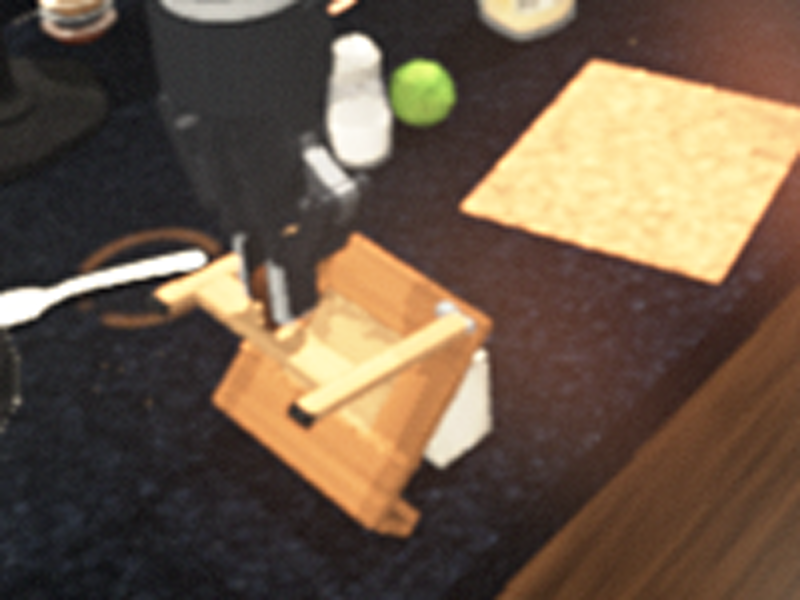

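Leg swung out nearly horizontal at (300,350), with the stop felt at 3.6 N. I'll release the knob and rise.

Call:
drive_tool(
  steps=[
    {"linear": [0,0,1],"twist": [0,0,0],"grip": 15},
    {"linear": [0,0,1],"twist": [0,0,0],"grip": 30},
    {"linear": [0,0,1],"twist": [0,0,0],"grip": 45},
    {"linear": [0,0,1],"twist": [0,0,0],"grip": 55},
    {"linear": [0,0,-15],"twist": [0,0,0],"grip": 55},
    {"linear": [0,0,-40],"twist": [0,0,0],"grip": 55},
    {"linear": [0,0,-75],"twist": [0,0,0],"grip": 50},
    {"linear": [0,0,-110],"twist": [0,0,-0.14],"grip": 45},
    {"linear": [0,0,-130],"twist": [0,0,-0.28],"grip": 45},
    {"linear": [0,0,-130],"twist": [0,0,-0.42],"grip": 45},
  ],
)

```text
clock: 7.7
ee_pos: [0.421, 0.3075, 0.2533]
tcp_rot: [1.821, 2.556, 0.008]
wrist_force: [-0.0, 0.1, -0.4]
finger_gap: 0.0386
finger_force: 0.0
```

```bash
python3 - <<'E'
from model import *
from fit import plane
s=manip.state(); print(s["ee_pos"],s["joints"],s["clock"],s["wrist_force"],s["finger_gap"])
p=grab_frame("scene"); w=cloud(p).reshape(-1,3)
l=(w-O0)@np.stack([X,Y,Z],1)
k=(abs(l[:,0]-.005)<.006)&(abs(l[:,1])<.07)&(l[:,2]>-.01)&(l[:,2]<.118); x=w[k]
c,nn,i=plane(x,exp=X); print("plane",k.sum(),i.sum(),"dx",(c-O0)@X,"angle",nn@np.stack([X,Y,Z],1),"tilt",np.degrees(np.arcsin(nn[2])),"zext",np.percentile(l[k][i][:,2],[1,50,99]),"yext",np.percentile(l[k][i][:,1],[1,99]))
# leg bars: points on leg
k=(l[:,0]>.025)&(l[:,0]<.11)&(abs(abs(l[:,1])-.056)<.012)&(l[:,2]>.02)&(l[:,2]<.13)
a=l[k]; print("leg",k.sum(), np.polyfit(a[:,0],a[:,2],1), a[:,0].max())
Rg=R.from_matrix(np.stack([np.cross(X,-Z),X,-Z],1))
print("pre",rel(O0+.19*Z,Rg),"grasp",Rg.as_rotvec())
E
```

```text
[0.421  0.3075 0.2533] [ 0.3796 -0.138  -0.1023  1.6002 -0.      1.6176] 7.7 [-0.0148  0.0532 -0.3573] 0.038554007574069016
plane 837 624 dx 0.004227772441213834 angle [ 0.9786 -0.0229  0.2047] tilt 49.79758035406162 zext [0.0262 0.0595 0.0829] yext [-0.0513  0.0662]
leg 455 [-0.5101  0.0986] 0.09018806526565132
pre (array([-117.8,  -55.9,   85.2]), array([-0.585,  0.38 , -1.096])) grasp [0.131  2.9404 1.0125]
```

```bash
python3 - <<'E'
from model import *
from fit import *
p=grab_frame("scene"); im=cv2.resize(p["frame"][195:345,90:290],(800,600),interpolation=cv2.INTER_CUBIC); cv2.imwrite("pics/leg2.png",im[...,::-1])
x,_=pts("easel",p,near=[.41,.27]); 
for it in range(2):
    c,nn,i=plane(x,exp=X,thr=.002); y=x[i]
    ye=np.cross([0,0,1],nn); ye/=np.linalg.norm(ye); ze=np.cross(nn,ye)
    print(len(x),i.sum(),c,nn,"tilt",np.degrees(np.arcsin(nn[2])),"yaw",np.degrees(np.arctan2(-nn[0],nn[1])),"ze",ze,c@ze,np.percentile(y@ze,[1,99]),"ye",ye,np.percentile(y@ye,[1,99]),np.percentile(x@ye,[1,99]))
    x=x[~i]
E
```

```text
3360 1786 [0.4059 0.276  0.056 ] [0.0599 0.5833 0.81  ] tilt 54.10023437980069 yaw -5.859052618429083 ze [-0.0827 -0.8058  0.5864] -0.22317299900421128 [-0.273  -0.1644] ye [-0.9948  0.1021  0.    ] [-0.4445 -0.3205] [-0.4456 -0.3202]
1574 274 [0.3993 0.2734 0.0544] [0.0575 0.5834 0.8102] tilt 54.11156335509717 yaw -5.631830866544654 ze [-0.0795 -0.8062  0.5862] -0.22029296100696932 [-0.2724 -0.1731] ye [-0.9952  0.0981  0.    ] [-0.4219 -0.321 ] [-0.4476 -0.3213]
```

View pics/leg2.png

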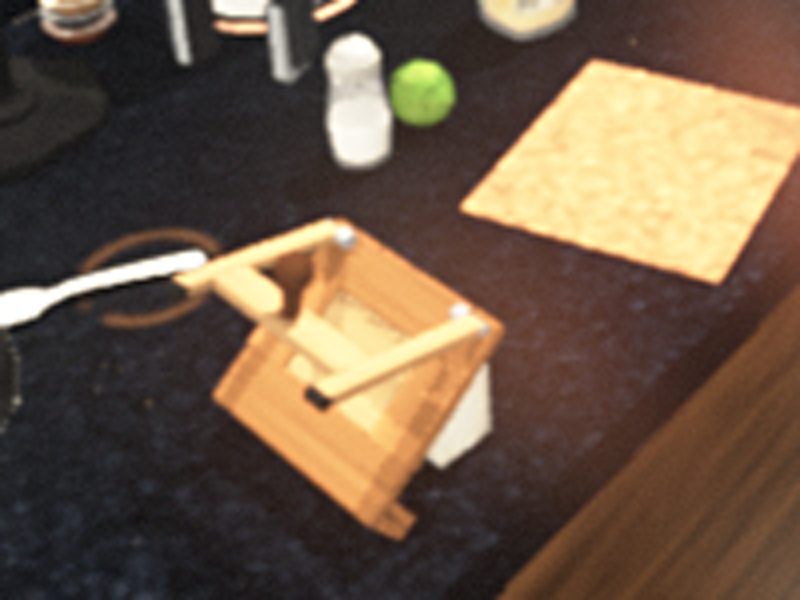

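The easel has slid to a flatter lean of 54°, but it still rests on the carton with the leg out. I'll plan the grasp for this new pose.

```bash
cat >> model.py <<'E'
E1=frame(np.radians(-5.8),np.radians(-54.1)); X1,Y1,Z1=E1.as_matrix().T
c1=np.array([.4059,.276,.056]); c1=c1+Y1*((np.array([.4135,.276,.056])-c1)@Y1)
O1=c1-.005*X1-.053*Z1
def grip_pose(E,O,x,z):
    A,B,C=E.as_matrix().T
    return O+x*A+z*C, R.from_matrix(np.stack([np.cross(A,-C),A,-C],1))
E
python3 - <<'E'
from model import *
print("O1",O1,"top",O1+.112*Z1,"lip",O1-.027*X1)
p,Rg=grip_pose(E1,O1,.003,.180); l,t=rel(p,Rg); print("pre",p,l,t,np.linalg.norm(t))
p,Rg=grip_pose(E1,O1,.003,.094); print("grasp",p)
E
```

```text
O1 [0.4175 0.315  0.0209] top [0.4083 0.2248 0.0865] lip [ 0.4159  0.2993 -0.001 ]
pre [0.4029 0.1717 0.1288] [-122.8  -59.1  120.3] [-0.835  0.539 -1.055] 1.4494036704796907
grasp [0.4099 0.241  0.0784]
```

Call:
drive_tool(
  steps=[
    {"linear": [-15,-7,0],"twist": [-0.083,0.054,-0.105],"grip": 30},
    {"linear": [-35,-17,0],"twist": [-0.167,0.108,-0.211],"grip": 28},
    {"linear": [-60,-29,0],"twist": [-0.25,0.162,-0.316],"grip": 28},
    {"linear": [-85,-41,0],"twist": [-0.334,0.216,-0.422],"grip": 28},
    {"linear": [-110,-53,5],"twist": [-0.417,0.27,-0.527],"grip": 28},
    {"linear": [-123,-59,20],"twist": [-0.501,0.323,-0.633],"grip": 28},
    {"linear": [-123,-59,45],"twist": [-0.585,0.377,-0.738],"grip": 28},
    {"linear": [-123,-59,70],"twist": [-0.668,0.431,-0.844],"grip": 28},
    {"linear": [-123,-59,95],"twist": [-0.751,0.485,-0.95],"grip": 28},
    {"linear": [-123,-59,120],"twist": [-0.835,0.539,-1.055],"grip": 28},
  ],
)

```text
clock: 8.85
ee_pos: [0.4033, 0.171, 0.131]
tcp_rot: [0.276, 2.792, 1.321]
wrist_force: [1.0, -0.3, 0.3]
finger_gap: 0.0238
finger_force: 0.0
```

```bash
python3 - <<'E'
from model import *
s=manip.state(); print(s["ee_pos"],s["joints"],s["clock"],s["wrist_force"],s["finger_gap"])
p,Rg=grip_pose(E1,O1,.003,.180); print(rel(p,Rg))
p,Rg=grip_pose(E1,O1,.003,.094); print(rel(p,Rg))
E
```

```text
[0.4033 0.171  0.131 ] [-0.5162 -0.3708 -0.7463  1.6085  0.8029 -0.4964] 8.85 [ 0.953  -0.274   0.2862] 0.023799025160830937
(array([ 0.5, -1.2,  1.9]), array([-0.062,  0.037, -0.079]))
(array([ 3.9,  4. , 87.6]), array([-0.062,  0.037, -0.079]))
```

Call:
drive_tool(
  steps=[
    {"linear": [0,0,0],"twist": [0,0,0],"grip": 28},
    {"linear": [0,0,0],"twist": [0,0,0],"grip": 28},
    {"linear": [0,0,0],"twist": [0,0,0],"grip": 28},
    {"linear": [0,0,0],"twist": [0,0,0],"grip": 28},
    {"linear": [0,0,0],"twist": [0,0,0],"grip": 28},
    {"linear": [0,0,0],"twist": [0,0,0],"grip": 28},
    {"linear": [0,0,0],"twist": [0,0,0],"grip": 28},
    {"linear": [0,0,0],"twist": [0,0,0],"grip": 28},
    {"linear": [0,0,0],"twist": [0,0,0],"grip": 28},
    {"linear": [0,0,0],"twist": [0,0,0],"grip": 28},
  ],
)

```text
clock: 9.85
ee_pos: [0.4032, 0.1714, 0.1314]
tcp_rot: [0.276, 2.795, 1.318]
wrist_force: [0.3, -0.0, 0.3]
finger_gap: 0.024
finger_force: 0.0
```

```bash
python3 - <<'E'
from model import *
for d in (.180,.094): print(rel(*grip_pose(E1,O1,.003,d)))
p=grab_frame("scene"); im=cv2.resize(p["frame"][195:345,90:290],(800,600),interpolation=cv2.INTER_CUBIC); cv2.imwrite("pics/pre.png",im[...,::-1])
# check easel plane
from fit import *
x,_=pts("easel",p,near=[.41,.27])
if x is not None:
    c,nn,i=plane(x,exp=X1,thr=.002); print(i.sum(),"back plane x",(c-O1)@X1,"tilt",np.degrees(np.arcsin(nn[2])),"top z",np.percentile((x[i]-O1)@Z1,99))
E
```

```text
(array([ 0.3, -1.8,  1.8]), array([-0.065,  0.036, -0.079]))
(array([ 3.6,  3.7, 87.6]), array([-0.065,  0.036, -0.079]))
1772 back plane x 0.005044198435930909 tilt 53.877419888887566 top z 0.11177975733105841
```

View pics/pre.png

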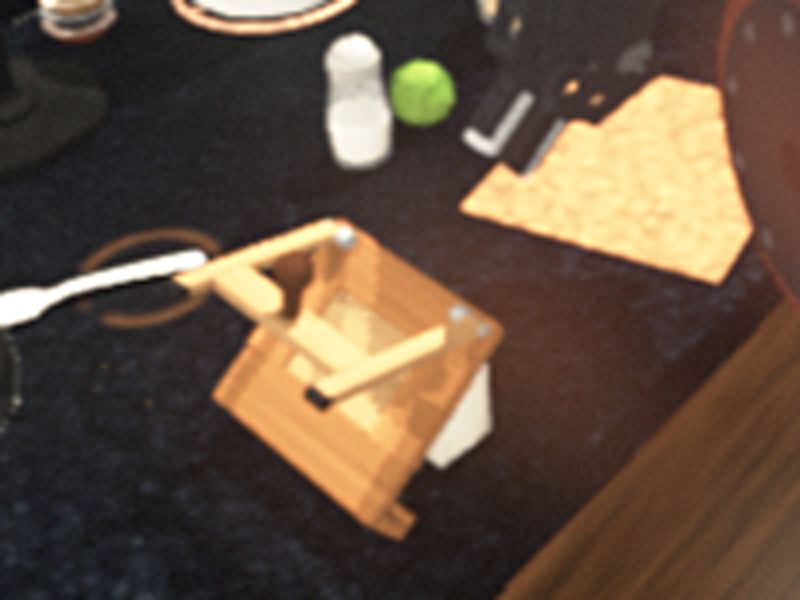

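The fingers sit at (510,130), in line with the panel's top edge. Next I'll insert along the panel.

Call:
drive_tool(
  newtons=80,
  steps=[
    {"linear": [0,-2,2],"twist": [-0.065,0.036,-0.079],"grip": 28},
    {"linear": [1,0,20],"twist": [-0.065,0.036,-0.079],"grip": 28},
    {"linear": [2,2,40],"twist": [-0.065,0.036,-0.079],"grip": 28},
    {"linear": [3,3,58],"twist": [-0.065,0.036,-0.079],"grip": 28},
    {"linear": [3,3,65],"twist": [-0.065,0.036,-0.079],"grip": 28},
    {"linear": [4,4,71],"twist": [-0.065,0.036,-0.079],"grip": 28},
    {"linear": [4,4,77],"twist": [-0.065,0.036,-0.079],"grip": 28},
    {"linear": [4,4,82],"twist": [-0.065,0.036,-0.079],"grip": 28},
    {"linear": [4,4,87],"twist": [-0.065,0.036,-0.079],"grip": 28},
    {"linear": [4,4,87],"twist": [-0.065,0.036,-0.079],"grip": 28},
  ],
)

```text
clock: 10.95
ee_pos: [0.4094, 0.2411, 0.0789]
tcp_rot: [0.139, 2.755, 1.406]
wrist_force: [-0.2, 0.1, 0.6]
finger_gap: 0.0239
finger_force: 0.0
```

```bash
python3 - <<'E'
from model import *
print(rel(*grip_pose(E1,O1,.003,.094)))
E
```

```text
(array([-0.5, -0.4,  0.3]), array([-0., -0.,  0.]))
```

No contact. Closing now.

Call:
drive_tool(
  newtons=80,
  steps=[
    {"linear": [0,0,0],"twist": [0,0,0],"grip": 20},
    {"linear": [0,0,0],"twist": [0,0,0],"grip": 14},
    {"linear": [0,0,0],"twist": [0,0,0],"grip": 8},
    {"linear": [0,0,0],"twist": [0,0,0],"grip": 2},
    {"linear": [0,0,0],"twist": [0,0,0],"grip": 2},
    {"linear": [0,0,0],"twist": [0,0,0],"grip": 2},
    {"linear": [0,4,-3],"twist": [0,0,0],"grip": 2},
    {"linear": [0,10,-7],"twist": [0,0,0],"grip": 2},
    {"linear": [0,16,-12],"twist": [0,0,0],"grip": 2},
    {"linear": [0,24,-17],"twist": [0,0,0],"grip": 2},
  ],
)

```text
clock: 11.95
ee_pos: [0.4097, 0.2411, 0.1094]
tcp_rot: [0.139, 2.754, 1.406]
wrist_force: [0.4, -0.2, -5.2]
finger_gap: 0.008
finger_force: 79.6
```

Call:
drive_tool(
  steps=[
    {"linear": [0,24,-18],"twist": [0,0,0],"grip": 2},
    {"linear": [0,48,-35],"twist": [0,0,0],"grip": 2},
    {"linear": [0,72,-52],"twist": [0.07,0,0],"grip": 2},
    {"linear": [0,90,-65],"twist": [0.16,0,0],"grip": 2},
    {"linear": [0,105,-76],"twist": [0.25,0,0],"grip": 2},
    {"linear": [0,105,-80],"twist": [0.35,0,0],"grip": 2},
    {"linear": [0,105,-90],"twist": [0.45,0,0],"grip": 2},
    {"linear": [0,105,-100],"twist": [0.55,0,0],"grip": 2},
    {"linear": [0,105,-110],"twist": [0.65,0,0],"grip": 2},
    {"linear": [0,105,-120],"twist": [0.75,0,0],"grip": 2},
  ],
)

```text
clock: 12.95
ee_pos: [0.4056, 0.2058, 0.2655]
tcp_rot: [0.157, 3.112, 0.299]
wrist_force: [-0.4, -0.1, -4.3]
finger_gap: 0.0078
finger_force: 79.2
```

```bash
cat >> model.py <<'E'
yaw=np.radians(12.2); E2=frame(yaw,np.radians(26)); O2=np.array([.443,-.028,.005])-.046*np.array([-np.sin(yaw),np.cos(yaw),0])
E
python3 - <<'E'
from model import *
s=manip.state(); print(s["ee_pos"],s["joints"],s["wrist_force"],s["finger_gap"])
p,Rg=grip_pose(E2,O2+[0,0,.07],0,.094); l,t=rel(p,Rg); print(O2,p,l,t,np.linalg.norm(t))
E
```

```text
[0.4056 0.2058 0.2655] [ 0.0467 -0.4336 -0.3345  1.64    0.1891  0.1504] [-0.4015 -0.083  -4.3158] 0.007789836419751485
[ 0.4527 -0.073   0.005 ] [ 0.444  -0.0327  0.1595] [ -62.2 -249.3   59.8] [ 0.64  -0.04  -0.317] 0.715324401932438
```

Call:
drive_tool(
  steps=[
    {"linear": [-6,-25,0],"twist": [0.064,-0.004,-0.032],"grip": 2},
    {"linear": [-12,-50,0],"twist": [0.128,-0.008,-0.063],"grip": 2},
    {"linear": [-19,-77,0],"twist": [0.2,-0.012,-0.1],"grip": 2},
    {"linear": [-26,-105,0],"twist": [0.27,-0.017,-0.135],"grip": 2},
    {"linear": [-34,-135,5],"twist": [0.35,-0.022,-0.172],"grip": 2},
    {"linear": [-41,-165,15],"twist": [0.42,-0.026,-0.21],"grip": 2},
    {"linear": [-48,-193,25],"twist": [0.49,-0.03,-0.245],"grip": 2},
    {"linear": [-55,-220,37],"twist": [0.56,-0.035,-0.28],"grip": 2},
    {"linear": [-60,-240,50],"twist": [0.62,-0.039,-0.305],"grip": 2},
    {"linear": [-62,-249,60],"twist": [0.64,-0.04,-0.317],"grip": 2},
  ],
)

```text
clock: 13.95
ee_pos: [0.4432, -0.032, 0.1556]
tcp_rot: [-0.323, 3.002, -0.688]
wrist_force: [-0.5, 0.7, -4.0]
finger_gap: 0.0082
finger_force: 79.3
```

```bash
python3 - <<'E'
from model import *
from fit import *
s=manip.state(); print(s["ee_pos"],s["joints"],s["wrist_force"],s["finger_gap"],s["clock"])
print(rel(*grip_pose(E2,O2+[0,0,.07],0,.094)))
p=grab_frame("scene"); im=cv2.resize(p["frame"][125:275,150:350],(800,600),interpolation=cv2.INTER_CUBIC); cv2.imwrite("pics/hold.png",im[...,::-1])
A,B,C=E2.as_matrix().T; O=O2+[0,0,.07]
w=cloud(p).reshape(-1,3); l=(w-O)@np.stack([A,B,C],1)
k=(abs(l[:,0]-.005)<.015)&(abs(l[:,1])<.075)&(l[:,2]>-.02)&(l[:,2]<.125); x=w[k]; print(k.sum())
if k.sum()>50:
    c,nn,i=plane(x,exp=A,thr=.0025); print(i.sum(),"x",(c-O)@A,"n",nn@np.stack([A,B,C],1),np.percentile(l[k][i],[1,99],axis=0))
    ll=l[k][i]
E
```

```text
[ 0.4432 -0.032   0.1556] [-0.0789 -0.5072 -0.6347  1.307  -0.4304 -0.3234] [-0.4751  0.6635 -4.0439] 0.00815135057440748 13.95
(array([-0.6, -2.5, -3.2]), array([ 0.004, -0.002,  0.002]))
1021
739 x 0.006565983570911912 n [-1.     -0.0033 -0.0008] [[ 0.004  -0.0643 -0.0011]
 [ 0.0089  0.0624  0.1097]]
```

View pics/hold.png

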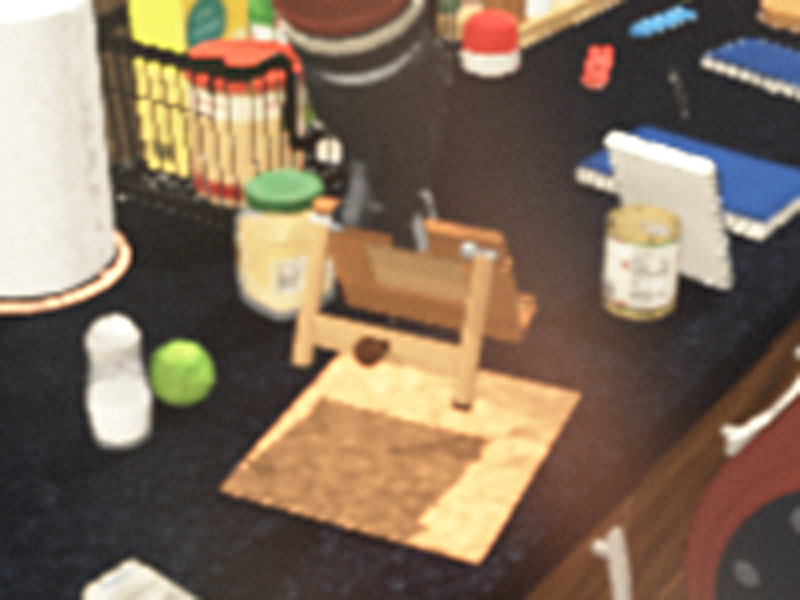

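Held as planned: the easel leans 26° above the mat, with its leg at (390,340) and the ledge to the right. Lowering it.

Call:
drive_tool(
  steps=[
    {"linear": [0,8,16],"twist": [0,0,0],"grip": 2},
    {"linear": [0,15,30],"twist": [0,0,0],"grip": 2},
    {"linear": [0,20,41],"twist": [0,0,0],"grip": 2},
    {"linear": [0,24,50],"twist": [0,0,0],"grip": 2},
    {"linear": [0,26,54],"twist": [0,0,0],"grip": 2},
    {"linear": [0,28,57],"twist": [0,0,0],"grip": 2},
    {"linear": [0,29,59],"twist": [0,0,0],"grip": 2},
    {"linear": [0,29.5,60.5],"twist": [0,0,0],"grip": 2},
    {"linear": [0,29.5,60.5],"twist": [0,0,0],"grip": 2},
    {"linear": [0,29.5,60.5],"twist": [0,0,0],"grip": 2},
  ],
)

```text
clock: 15.0
ee_pos: [0.4447, -0.0325, 0.091]
tcp_rot: [-0.32, 2.999, -0.691]
wrist_force: [-3.1, -3.8, 3.1]
finger_gap: 0.008
finger_force: 80.0
```

Call:
drive_tool(
  newtons=20,
  steps=[
    {"linear": [0,0,0],"twist": [0,0,0],"grip": 12},
    {"linear": [0,0,0],"twist": [0,0,0],"grip": 20},
    {"linear": [0,0,0],"twist": [0,0,0],"grip": 28},
    {"linear": [0,0,0],"twist": [0,0,0],"grip": 34},
    {"linear": [0,0,-4],"twist": [0,0,0],"grip": 34},
    {"linear": [0,0,-14],"twist": [0,0,0],"grip": 34},
    {"linear": [0,0,-30],"twist": [0,0,0],"grip": 34},
    {"linear": [0,0,-55],"twist": [0,0,0],"grip": 34},
    {"linear": [0,0,-85],"twist": [0,0,0],"grip": 34},
    {"linear": [0,0,-120],"twist": [0,0,0],"grip": 34},
  ],
)

```text
clock: 16.0
ee_pos: [0.4326, 0.0198, 0.199]
tcp_rot: [-0.321, 3.0, -0.689]
wrist_force: [0.0, 0.8, 0.5]
finger_gap: 0.0291
finger_force: 0.0
```

```bash
python3 - <<'E'
from model import *
from fit import *
s=manip.state(); print(s["ee_pos"],s["joints"],s["wrist_force"],s["finger_gap"],s["clock"])
p=grab_frame("scene"); t=grab_frame("top")
A,B,C=E2.as_matrix().T; O=O2; F=np.stack([A,B,C],1)
w=cloud(p).reshape(-1,3); l=(w-O)@F
k=(abs(l[:,0]-.005)<.015)&(abs(l[:,1])<.075)&(l[:,2]>-.02)&(l[:,2]<.125); x=w[k]
c,nn,i=plane(x,exp=A,thr=.0025); nn*=-np.sign(nn[2]); print(k.sum(),i.sum(),"x",(c-O)@A,"n",nn,"tilt",np.degrees(np.arcsin(-nn[2])),"yaw",np.degrees(np.arctan2(-nn[0],nn[1])),np.percentile(l[k][i],[1,99],axis=0))
for n,q in (("s",p),("t",t)):
  print(n,[(proj(q,O2+A*a+C*b)) for a,b in((0,.112),(0,0),(-.027,0))],[mark_of(m,q)[:2] for m in ("easel_top","easel","easel_lip")])
# pad: re-fit with scene view back face
x,_=pts("pad",t,near=[.405,-.325])
if x is not None:
    c,nn,i=plane(x,exp=np.array([0,-.9135,.4067]),thr=.003); nn*=np.sign(nn[2]); ye=np.cross([0,0,1.],nn); ye/=np.linalg.norm(ye); ye*=-np.sign(ye[0]); xe=np.cross(ye,nn); xe*=np.sign(xe[2]); y=x[i]
    print("pad cover",i.sum(),c,nn,"tilt",np.degrees(np.arcsin(nn[2])),"ye",ye,np.percentile(x@ye,[1,99]),"xe",xe,c@xe,np.percentile(y@xe,[1,99]))
w2=w[(abs(w[:,0]-.41)<.06)&(w[:,1]<-.29)&(w[:,1]>-.37)&(w[:,2]>.08)]
if len(w2)>50:
    c,nn,i=plane(w2,exp=np.array([0,-.9135,.4067]),thr=.0025); y=w2[i]; print("pad back",len(w2),i.sum(),c,nn*np.sign(nn[2]),y.min(0),y.max(0))
E
```

```text
[0.4326 0.0198 0.199 ] [ 0.0478 -0.4659 -0.5252  1.4332 -0.4447 -0.1829] [0.0254 0.8027 0.5122] 0.029134604652937022 16.0
1229 800 x 0.004430990713121627 n [-0.1904  0.886  -0.4229] tilt 25.016542208460148 yaw 12.128613677896547 [[ 0.0012 -0.0675 -0.0001]
 [ 0.0073  0.0623  0.1141]]
s [[np.float64(252.1), np.float64(202.1)], [np.float64(258.8), np.float64(224.8)], [np.float64(262.2), np.float64(217.0)]] [[{'centre': [251.5, 200.5], 'confidence': 0.75}, {'centre': [191.9, 226.4], 'confidence': 0.73}], [{'centre': [255.1, 224.7], 'confidence': 0.89}], [{'centre': [260.7, 216.8], 'confidence': 0.76}, {'centre': [221.5, 199.3], 'confidence': 0.45}]]
t [[np.float64(231.5), np.float64(214.8)], [np.float64(247.1), np.float64(212.5)], [np.float64(253.8), np.float64(211.2)]] [[{'centre': [228.7, 210.7], 'confidence': 0.56}], [{'centre': [247.8, 214.2], 'confidence': 0.77}, {'centre': [235.1, 215.5], 'confidence': 0.36}], [{'centre': [251.5, 209.4], 'confidence': 0.86}]]
pad cover 352 [ 0.4022 -0.3313  0.073 ] [-0.0529 -0.904   0.4241] tilt 25.09634246694627 ye [-0.9983  0.0584 -0.    ] [-0.4666 -0.375 ] xe [0.0248 0.4234 0.9056] -0.06420848233099226 [-0.1455  0.0017]
pad back 371 276 [ 0.4037 -0.3039  0.1051] [-0.0619 -0.9167  0.3948] [ 0.3592 -0.3204  0.0803] [ 0.4499 -0.2907  0.1306]
```

```bash
cat >> model.py <<'E'
P0=frame(np.radians(-3.6),np.radians(24.3)); PA,PB,PC=P0.as_matrix().T
cb=np.array([.4037,-.3039,.1051]); T0=cb+.0284*PC   # top of back face, middle
E
python3 - <<'E'
from model import *
print("T0",T0)
for d in (.06,-.028): 
    q,Rg=grip_pose(P0,T0,-.0055,d); print(q,rel(q,Rg))
E
```

```text
T0 [ 0.4044 -0.2922  0.131 ]
[ 0.4057 -0.2726  0.1879] (array([  87.9, -247.4,  129.9]), array([-0.027,  0.115,  0.25 ]))
[ 0.4034 -0.3087  0.1077] (array([  97.6, -243.8,  217.3]), array([-0.027,  0.115,  0.25 ]))
```

Call:
drive_tool(
  newtons=40,
  steps=[
    {"linear": [12,-34,18],"twist": [-0.004,0.015,0.033],"grip": 34},
    {"linear": [24,-68,36],"twist": [-0.007,0.03,0.067],"grip": 34},
    {"linear": [36,-102,54],"twist": [-0.011,0.046,0.1],"grip": 34},
    {"linear": [48,-136,72],"twist": [-0.015,0.063,0.137],"grip": 34},
    {"linear": [60,-170,90],"twist": [-0.019,0.08,0.173],"grip": 34},
    {"linear": [72,-204,108],"twist": [-0.023,0.1,0.21],"grip": 34},
    {"linear": [82,-232,122],"twist": [-0.026,0.11,0.24],"grip": 34},
    {"linear": [88,-247,130],"twist": [-0.027,0.115,0.25],"grip": 34},
    {"linear": [88,-247,130],"twist": [-0.027,0.115,0.25],"grip": 34},
    {"linear": [88,-247,130],"twist": [-0.027,0.115,0.25],"grip": 34},
  ],
)

```text
clock: 17.45
ee_pos: [0.4056, -0.2718, 0.1879]
tcp_rot: [-0.096, -3.057, 0.657]
wrist_force: [-0.0, 0.1, 0.3]
finger_gap: 0.0291
finger_force: 0.0
```

```bash
python3 - <<'E'
from model import *
print(rel(*grip_pose(P0,T0,-.0055,-.028)), manip.state()["clock"])
E
```

```text
(array([-0.1, -0.8, 88.3]), array([ 0.001, -0.   , -0.   ])) 17.45
```

Call:
drive_tool(
  newtons=40,
  steps=[
    {"linear": [0,-1,25],"twist": [0,0,0],"grip": 34},
    {"linear": [0,-1,45],"twist": [0,0,0],"grip": 34},
    {"linear": [0,-1,60],"twist": [0,0,0],"grip": 34},
    {"linear": [0,-1,75],"twist": [0,0,0],"grip": 34},
    {"linear": [0,-1,88],"twist": [0,0,0],"grip": 34},
    {"linear": [0,-1,88],"twist": [0,0,0],"grip": 25},
    {"linear": [0,-1,88],"twist": [0,0,0],"grip": 15},
    {"linear": [0,-1,88],"twist": [0,0,0],"grip": 5},
    {"linear": [0,-1,88],"twist": [0,0,0],"grip": 2},
    {"linear": [0,-1,88],"twist": [0,0,0],"grip": 2},
  ],
)

```text
clock: 18.45
ee_pos: [0.4042, -0.309, 0.1092]
tcp_rot: [-0.095, -3.058, 0.659]
wrist_force: [-0.6, 0.9, 0.5]
finger_gap: 0.0095
finger_force: 42.0
```

```bash
python3 - <<'E'
from model import *
# pad back-face bottom to sit: pad top at easel z .146; TCP .028 below -> z=.118 ; back face at x=-.005-gap
for g,dz in ((.005,.08),(.005,.004)):
    q,Rg=grip_pose(E2,O2,-.005-g-.0055,.118+dz); print(q,rel(q,Rg))
s=manip.state(); u=R.from_rotvec(s["tcp_rot"]).inv().apply([0,0,1]); print("up",u,s["wrist_force"])
E
```

```text
[ 0.4373 -0.0017  0.1898] (array([ -14.2,  248.2, -200.5]), array([ 0.029, -0.115, -0.249]))
[ 0.4444 -0.0343  0.1214] (array([ -23.2,  247.1, -125. ]), array([ 0.029, -0.115, -0.249]))
up [-0.0015 -0.4116 -0.9114] [-0.5636  0.893   0.5184]
```

Call:
drive_tool(
  newtons=50,
  steps=[
    {"linear": [0,-1,-35],"twist": [0,0,0],"grip": 2},
    {"linear": [0,-1,-75],"twist": [0,0,0],"grip": 2},
    {"linear": [0,2,-115],"twist": [0,0,0],"grip": 2},
    {"linear": [-2,40,-135],"twist": [0.004,-0.015,-0.033],"grip": 2},
    {"linear": [-4,80,-150],"twist": [0.009,-0.035,-0.075],"grip": 2},
    {"linear": [-7,122,-163],"twist": [0.014,-0.055,-0.12],"grip": 2},
    {"linear": [-10,165,-176],"twist": [0.019,-0.075,-0.165],"grip": 2},
    {"linear": [-12,205,-188],"twist": [0.024,-0.095,-0.21],"grip": 2},
    {"linear": [-14,235,-197],"twist": [0.028,-0.11,-0.24],"grip": 2},
    {"linear": [-14,246,-200],"twist": [0.029,-0.115,-0.249],"grip": 2},
  ],
)

```text
clock: 19.45
ee_pos: [0.4368, -0.0015, 0.1895]
tcp_rot: [-0.326, 2.998, -0.691]
wrist_force: [0.1, -0.9, -1.9]
finger_gap: 0.0097
finger_force: 51.4
```

```bash
python3 - <<'E'
from model import *
from fit import *
s=manip.state(); print(s["ee_pos"],s["wrist_force"],s["finger_gap"],s["clock"])
for g,dz in ((.005,.08),(.005,.02),(.005,.002)):
    q,Rg=grip_pose(E2,O2,-.005-g-.0055,.118+dz); print(rel(q,Rg))
p=grab_frame("scene"); t=grab_frame("top")
im=cv2.resize(p["frame"][125:275,150:350],(800,600),interpolation=cv2.INTER_CUBIC); cv2.imwrite("pics/pad.png",im[...,::-1])
A,B,C=E2.as_matrix().T; F=np.stack([A,B,C],1)
for n,q in (("s",p),("t",t)):
    w=cloud(q).reshape(-1,3); l=(w-O2)@F
    k=(abs(l[:,0]+(.01 if n=="s" else .021))<.01)&(abs(l[:,1])<.075)&(l[:,2]>.125)&(l[:,2]<.24)
    if k.sum()>40:
        c,nn,i=plane(w[k],exp=A,thr=.0025); print(n,k.sum(),i.sum(),"x",(c-O2)@A,"n",nn@F,np.percentile(l[k][i],[1,50,99],axis=0))
    k=(abs(l[:,0]-.005)<.01)&(abs(l[:,1])<.075)&(l[:,2]>-.02)&(l[:,2]<.12)
    if k.sum()>40:
        c,nn,i=plane(w[k],exp=A,thr=.0025); print(n,"easel",i.sum(),"x",(c-O2)@A,"n",nn@F,np.percentile(l[k][i],[1,99],axis=0))
E
```

```text
[ 0.4368 -0.0015  0.1895] [ 0.0586 -0.8609 -1.9339] 0.009696947138645825 19.45
(array([-0.5, -0.4, -0.1]), array([0.001, 0.001, 0.003]))
(array([-0.4, -0.5, 59.9]), array([0.001, 0.001, 0.003]))
(array([-0.4, -0.5, 77.9]), array([0.001, 0.001, 0.003]))
s 740 627 x -0.009505005276476207 n [-0.9999 -0.0117 -0.0057] [[-0.0126 -0.0436  0.1263]
 [-0.0094  0.0082  0.1682]
 [-0.0075  0.0447  0.219 ]]
s easel 789 x 0.004453886522996019 n [-0.9998 -0.0044 -0.0201] [[ 0.0008 -0.0659 -0.0002]
 [ 0.0076  0.062   0.1144]]
t 456 393 x -0.02143763319351663 n [-1.     -0.0004 -0.0008] [[-0.0236 -0.045   0.1255]
 [-0.0215 -0.0006  0.1712]
 [-0.0189  0.0442  0.2204]]
t easel 140 x -0.003412236805044686 n [-1.      0.0025 -0.0029] [[-0.005  -0.0695 -0.0058]
 [-0.0005  0.0703  0.1122]]
```

View pics/pad.png

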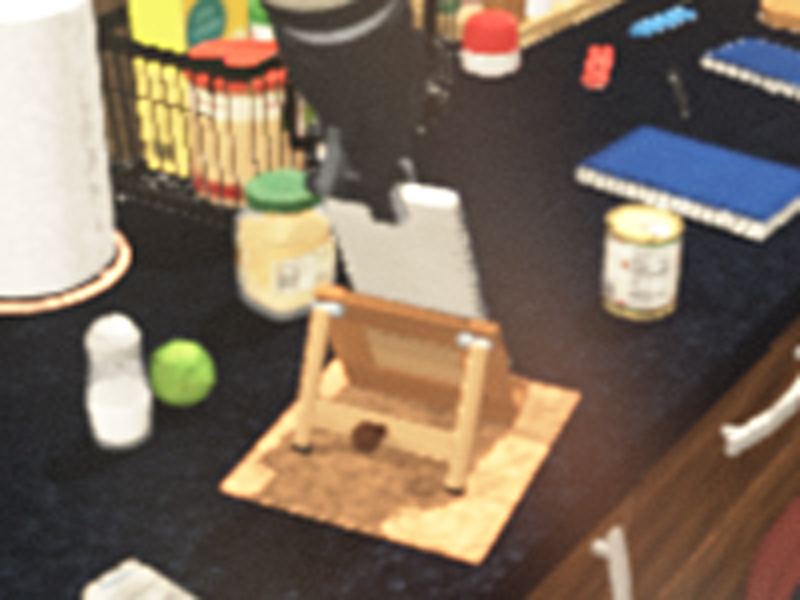

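The pad is held parallel about 5 mm in front of the panel; the easel stands on the mat at (390,380) and everything else is in place. Lowering the pad.

Call:
drive_tool(
  steps=[
    {"linear": [0,0,15],"twist": [0,0,0],"grip": 2},
    {"linear": [0,0,32],"twist": [0,0,0],"grip": 2},
    {"linear": [0,0,48],"twist": [0,0,0],"grip": 2},
    {"linear": [0,0,58],"twist": [0,0,0],"grip": 2},
    {"linear": [0,0,63],"twist": [0,0,0],"grip": 2},
    {"linear": [0,0,66],"twist": [0,0,0],"grip": 2},
    {"linear": [0,0,68],"twist": [0,0,0],"grip": 2},
    {"linear": [0,0,70],"twist": [0,0,0],"grip": 2},
    {"linear": [0,0,70],"twist": [0,0,0],"grip": 2},
    {"linear": [0,0,70],"twist": [0,0,0],"grip": 2},
  ],
)

```text
clock: 20.55
ee_pos: [0.4434, -0.0339, 0.1272]
tcp_rot: [-0.32, 2.999, -0.692]
wrist_force: [0.2, 0.0, -1.8]
finger_gap: 0.0092
finger_force: 51.4
```

No contact yet, so I'll lower in small steps.

Call:
drive_tool(
  steps=[
    {"linear": [0,0,1],"twist": [0,0,0],"grip": 2},
    {"linear": [0,0,2],"twist": [0,0,0],"grip": 2},
    {"linear": [0,0,2.5],"twist": [0,0,0],"grip": 2},
    {"linear": [0,0,3],"twist": [0,0,0],"grip": 2},
    {"linear": [0,0,3.5],"twist": [0,0,0],"grip": 2},
    {"linear": [0,1,3.5],"twist": [0,0,0],"grip": 2},
    {"linear": [0,2,3.5],"twist": [0,0,0],"grip": 2},
    {"linear": [0,3,3.5],"twist": [0,0,0],"grip": 2},
    {"linear": [0,3.5,3.5],"twist": [0,0,0],"grip": 2},
    {"linear": [0,3.5,3.5],"twist": [0,0,0],"grip": 2},
  ],
)

```text
clock: 21.55
ee_pos: [0.4436, -0.0333, 0.1239]
tcp_rot: [-0.318, 2.997, -0.696]
wrist_force: [-3.0, 0.0, 9.5]
finger_gap: 0.0096
finger_force: 53.2
```

Call:
drive_tool(
  newtons=20,
  steps=[
    {"linear": [0,0,0],"twist": [0,0,0],"grip": 10},
    {"linear": [0,0,0],"twist": [0,0,0],"grip": 18},
    {"linear": [0,0,0],"twist": [0,0,0],"grip": 26},
    {"linear": [0,0,0],"twist": [0,0,0],"grip": 36},
    {"linear": [0,0,-4],"twist": [0,0,0],"grip": 36},
    {"linear": [0,0,-14],"twist": [0,0,0],"grip": 36},
    {"linear": [0,0,-35],"twist": [0,0,0],"grip": 36},
    {"linear": [0,0,-65],"twist": [0,0,0],"grip": 36},
    {"linear": [0,0,-100],"twist": [0,0,0],"grip": 36},
    {"linear": [0,0,-140],"twist": [0,0,0],"grip": 36},
  ],
)

```text
clock: 22.55
ee_pos: [0.4294, 0.0281, 0.2495]
tcp_rot: [-0.319, 3.0, -0.692]
wrist_force: [0.8, -0.4, -0.8]
finger_gap: 0.0309
finger_force: 0.0
```

```bash
python3 - <<'E'
from model import *
from fit import *
s=manip.state(); print(s["ee_pos"],s["wrist_force"],s["finger_gap"],s["clock"])
p=grab_frame("scene"); t=grab_frame("top")
im=cv2.resize(p["frame"][125:275,150:350],(800,600),interpolation=cv2.INTER_CUBIC); cv2.imwrite("pics/end.png",im[...,::-1])
A,B,C=E2.as_matrix().T; F=np.stack([A,B,C],1)
for n,q in (("s",p),("t",t)):
    w=cloud(q).reshape(-1,3); l=(w-O2)@F
    for nm,x0,lo,hi in (("easel",.005,-.02,.117),("pad back",-.005,.12,.17),("pad front",-.016,.02,.17)):
        k=(abs(l[:,0]-x0)<.012)&(abs(l[:,1])<.075)&(l[:,2]>lo)&(l[:,2]<hi)
        if k.sum()>40:
            c,nn,i=plane(w[k],exp=A,thr=.0025); print(n,nm,i.sum(),"x",(c-O2)@A,"n",-nn@F,"tilt",np.degrees(np.arcsin(abs(nn[2]))),np.percentile(l[k][i],[1,99],axis=0).round(3).tolist())
E
```

```text
[0.4294 0.0281 0.2495] [ 0.7784 -0.3564 -0.8441] 0.030910592685131768 22.55
s easel 796 x 0.0049243362672164726 n [0.9998 0.0007 0.0199] tilt 24.858682194388845 [[0.001, -0.067, -0.0], [0.008, 0.062, 0.115]]
s pad back 212 x -0.0040967218024451565 n [0.9998 0.0078 0.0164] tilt 25.059155483147055 [[-0.007, -0.044, 0.12], [-0.002, 0.044, 0.149]]
s pad front 173 x -0.005446484343884492 n [0.9991 0.0022 0.0413] tilt 23.63337831210344 [[-0.009, -0.044, 0.11], [-0.004, 0.049, 0.149]]
t easel 148 x -0.004921474952220079 n [ 1.     -0.0006  0.0041] tilt 25.764381831535278 [[-0.007, -0.069, -0.006], [-0.003, 0.073, 0.114]]
t pad back 110 x -0.015038367253521319 n [ 0.9981 -0.0043 -0.0609] tilt 29.491109014615073 [[-0.017, -0.044, 0.12], [-0.012, 0.047, 0.149]]
t pad front 522 x -0.018230623044020858 n [ 0.9987 -0.0095 -0.0501] tilt 28.872812231156047 [[-0.023, -0.044, 0.022], [-0.013, 0.047, 0.148]]
```

View pics/end.png

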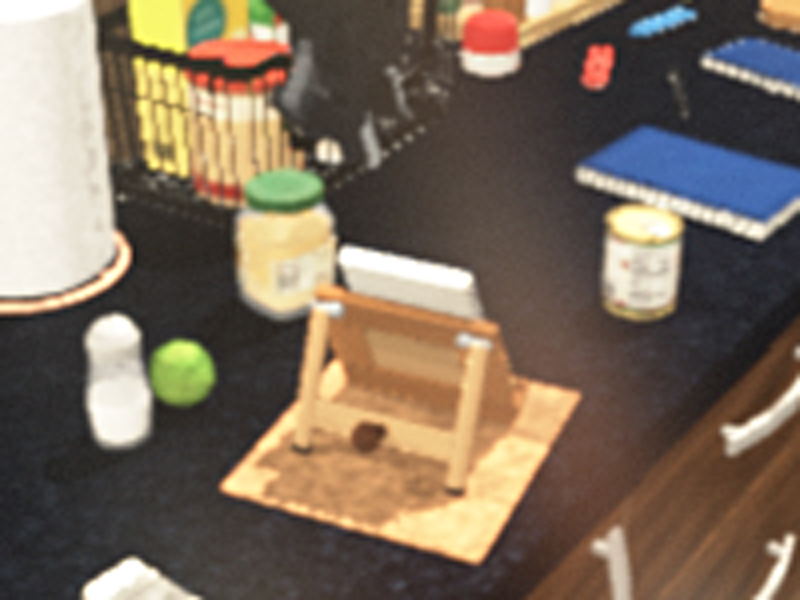

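The pad sits centred on the ledge against the panel (edge at (410,280)), its tilt within about 0.06 rad of the panel, and the gripper is clear. Handing in.

```bash
python3 -c "
from workcell import manip
print(manip.hand_in())"
```

```text
the job is handed in; nothing more can be done
None
```

The job is handed in, with no verdict shown: by camera the easel stands on the cork mat on its unfolded leg, ledge to the right, with the notepad centred on the ledge, within about 0.06 rad of flat against the panel; the shaker, jar and lime were not touched.

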